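Check and cap the freshly pumped garden-cart wheels

ROBOT

A 7-joint arm with a two-finger parallel gripper is mounted at the origin on the work surface. World frame = base frame: x ahead of the robot, y to its left, z up, the work surface at z = 0. Lengths are in m, angles in rad, forces in N, time in s.
With the tool pointing down it reaches from about 0.4 to 0.9 m from the base axis. Payload 5.6 kg.
Tool frame: the origin (TCP) lies at the very end of the fingers, on their centre line; the grasp point (between the pads) lies 19 mm behind it; z points along the fingers, y is the line along which they close (so a half turn about z gives the same grasp; the last joint's range is limited). The gripper opens to 92 mm and grips with 3 to 60 N. Pads are 20 mm wide; open, the fingers measure 128 mm over their backs; the gripper's body (75 mm by 189 mm) begins 69 mm behind the grasp point.
Start: joints at [1.226, 0.468, -0.012, 1.603, 0.006, 1.071, -0.056], TCP at [0.193, -0.621, 0.215] pointing down, gripper open.
Joint ranges: [-2.53, 2.53], [-0.31, 2.02], [-1.57, 1.55], [0.28, 2.44], [-1.29, 4.43], [0.15, 1.84], [-2.92, 2.92]. Speed limits (rad/s): [2.57, 2.57, 3.14, 3.14, 3.14, 3.14, 3.14].

INTERFACE

Orientations are given as a rotation vector (axis times angle).
In Python, from cell import env gives the robot as it stands.
- The arm moves only by the shell command python3 -m pendant 'ROWS' [FORCE]. ROWS is JSON, a list of rows, each a list of 7 numbers: the closure, from -1 (fully open) to 1 (shut), then the shift along the tool's x, y, z in m, then the turn, a rotation vector about the tool's x, y, z in rad. In form: [[grip, dx, dy, dz, ax, ay, az], ...]. A call has 1 to 8 rows; each row is the pose to reach, as a shift and turn from the pose commanded when the call began, along the tool's axes at that moment; what a row does not reach only later rows make up. A row lasts 1/8 s, in which the tool goes at most 62.5 mm and 10.7 degrees, less where a joint would pass 70% of its speed; a pose out of reach is approached as far as the arm can. A call with a gripper value outside its range is refused whole. The fingers move at their own pace and stop on an object; FORCE is the grip in N (left out, the last holds). Time passes only in rows, so rows that repeat a pose let the fingers close. It gives the time, the measured TCP pose, the force, the opening and the grip force at its end, in the units of the state.
- env.read_state(): the state, without advancing time (a new reading comes with each control period).
- env.camera(name): name is "side" or "top"; returns (picture, depth): 420x560x3 uint8, blue, green, red; 420x560 float32, m along the optical axis (not along the pixel's ray), 0 where there is no reading.
- env.camera_info(name): a dict with "fx", "fy", "cx", "cy" (pixels), "rvec" (rotation vector, rad) and "tvec" (3), from world to camera coordinates, as OpenCV has them. Camera axes: x right, y down, z forward; pixel columns grow to the right and rows downward; lengths in m; the calibration is good to about 2 mm. A picture is of the moment at which its call begins. camera_info takes no time and is no camera call.
- env.job_done(): hands the job in; it is judged then, once.
The state is a dict: "t": time; "joints": joint angles; "qd": joint speeds; "tau": joint torques, N m; "tool_pos": TCP position; "orientation": TCP orientation; "ft_force": force on the tool from outside, world axes, zero at the start; "moment": the same for the moment, N m; "opening": opening from 0.0 (shut) to 1.0 (fully open); "finger_force": force on a finger pad.
Only numpy, scipy, OpenCV 4.12 (cv2) and the standard library are available. Lean on these libraries where they do the work, as an engineer would, in place of code of your own. Each camera call takes 0.05 s, during which the arm holds its last target. There are 200 camera calls.

TASK

The garden cart's wheels have just been pumped up: first shut off the air by turning the regulator's knob anticlockwise until its needle just reads zero (do not run its screw on out), then, working along the wheels from the robot's left to its right, push the gauge fully home on each wheel's valve and hold it there about half a second while its rod comes out to the reading. Put the gauge back upright on its rest and close every valve with a blue cap, rim down and pushed fully home. Where one wheel is missing, the cap left over stays in the white lid; leave the pot, the tub and the trowel where they are.

Things in the scene. Friction and masses are not known exactly. Their poses are not given: they have to be found in the camera images.
- wheel_l: The left-hand (+y) garden-cart wheel as the robot sees it, loose; absent in some starts (two or three are there): black tyre, yellow rim, 150 mm across, 38 mm thick, about 0.45 kg, lying flat. Origin at the centre of its underside, z up; its brass valve stem stands at +36 mm along its own x. All three wheels are alike.
- valve_l (a point): Top centre of the brass valve stem of wheel_l: 8 mm in diameter, upright, chamfered, top 58 mm above the table, 20 mm above the tyre. Uncapped at the start. The air pressure behind it differs from wheel to wheel and cannot be seen.
- wheel_m: The middle garden-cart wheel as the robot sees it, loose; absent in some starts (two or three are there): black tyre, yellow rim, 150 mm across, 38 mm thick, about 0.45 kg, lying flat. Origin at the centre of its underside, z up; its brass valve stem stands at +36 mm along its own x. All three wheels are alike.
- valve_m (a point): Top centre of the brass valve stem of wheel_m: 8 mm in diameter, upright, chamfered, top 58 mm above the table, 20 mm above the tyre. Uncapped at the start. The air pressure behind it differs from wheel to wheel and cannot be seen.
- wheel_r: The right-hand (-y) garden-cart wheel as the robot sees it, loose; absent in some starts (two or three are there): black tyre, yellow rim, 150 mm across, 38 mm thick, about 0.45 kg, lying flat. Origin at the centre of its underside, z up; its brass valve stem stands at +36 mm along its own x. All three wheels are alike.
- valve_r (a point): Top centre of the brass valve stem of wheel_r: 8 mm in diameter, upright, chamfered, top 58 mm above the table, 20 mm above the tyre. Uncapped at the start. The air pressure behind it differs from wheel to wheel and cannot be seen.
- cap_1: Blue valve dust cap, loose, 12 g: 15 mm across, 18 mm tall, closed crown 4 mm thick, bore 10.4 mm wide and 14 mm deep; slips loosely over a stem. Starts standing rim-down in the white lid, about 56 mm from the next. Origin at the centre of the rim, z towards the crown. Any cap fits any valve.
- cap_1_in (a point): Inner ceiling of cap_1, 14 mm above its rim on its axis; on a fully capped valve it meets the top of the stem (the rim is then 44 mm above the table, clear of the tyre).
- cap_2: Blue valve dust cap, loose, 12 g: 15 mm across, 18 mm tall, closed crown 4 mm thick, bore 10.4 mm wide and 14 mm deep; slips loosely over a stem. Starts standing rim-down in the white lid, about 56 mm from the next. Origin at the centre of the rim, z towards the crown. Any cap fits any valve.
- cap_2_in (a point): Inner ceiling of cap_2, 14 mm above its rim on its axis; on a fully capped valve it meets the top of the stem (the rim is then 44 mm above the table, clear of the tyre).
- cap_3: Blue valve dust cap, loose, 12 g: 15 mm across, 18 mm tall, closed crown 4 mm thick, bore 10.4 mm wide and 14 mm deep; slips loosely over a stem. Starts standing rim-down in the white lid, about 56 mm from the next. Origin at the centre of the rim, z towards the crown. Any cap fits any valve.
- cap_3_in (a point): Inner ceiling of cap_3, 14 mm above its rim on its axis; on a fully capped valve it meets the top of the stem (the rim is then 44 mm above the table, clear of the tyre).
- lid_tray: White upturned tub lid that holds the caps, fixed: 64 mm (its x) by 172 mm (its y), rim 10 mm high, floor 3 mm thick. Origin at the centre of its underside. Caps start in a row along its y.
- gauge: Stick tyre gauge, loose, 0.14 kg: steel head 24 (its x) x 20 (its y) x 38 mm high; below it a round brass chuck 20 mm across, 14 mm long, bore 11 mm; red barrel 16 mm thick runs 70 mm from the head along +x, axis 36 mm above the mouth. Origin: centre of the chuck's mouth; z up, head's top at 52 mm. Grip the head across its y (it balances there). Starts upright on its rest.
- gauge_seal (a point): Seal at the bottom of the gauge's bore, on the axis, 14 mm above the mouth. Pushed fully on to a valve, the seal meets the top of the stem (mouth then 44 mm above the table).
- gauge_rod (a joint): How far the white indicator rod has come out of the far end of the gauge's barrel, in m: 0 when not on a valve, 0.013 to 0.033 (the pressure, 10 mm to the bar) when pushed fully on; less if not fully on. Springs back when taken off; its spring pushes back with 2 to 4 N.
- gauge_rest_pocket (a point): Floor centre of the pocket in the gauge's green fixed rest, 6 mm above the table: 27 mm square, open above, walls 12 mm above its floor. The centre of the gauge's mouth stands here when put away, gauge x along this point's x, where a post 62 mm away, 33.5 mm high, carries the barrel. The rest's plate, 116 x 44 mm, reaches 28 mm behind this point.
- reg: Air regulator on a dark steel plate, fixed: plate 64 mm (its x) by 124 mm (its y); aluminium block with the black knob on top at y = -34 mm; round 52 mm dial facing up at y = +26 mm, its rim 48 mm above the table. Origin at the centre of its underside.
- reg_knob_grip (a point): On the axis of the regulator's round black knob, where to grip it: 84 mm above the table; knob 36 mm in diameter, 66 to 96 mm above the table.
- reg_knob (a joint): Angle of the regulator knob in rad, clockwise from above positive, 0 where the needle just reaches zero; turning it anticlockwise lowers the pressure. It stays where it is left (0.06 N m of friction). It can be turned on past zero; from 0.6 rad past it (below -0.6) its screw is coming out.
- reg_needle (a joint): Angle of the red needle on the regulator's dial in rad, clockwise from above, 0 at the thick red zero mark on the dial's -x side, up to 3.5; follows the knob one to one, but rests on its peg at 0 when the knob is turned on past zero.
- pot: Bystander: loose terracotta pot, 92 mm across, 85 mm high. Origin at the centre of its underside.
- pebble_tub: Bystander: loose white tub of pebbles, 110 x 150 x 55 mm. Origin at the centre of its underside.
- trowel: Bystander: loose hand trowel lying on the table, 280 mm long, handle to its -x, 26 mm high. Origin below its middle.
Not all that is in view belongs to the job. What is meant by the gauge is not pink or turquoise, and is the smaller of those in its own colour.

How it is judged:
On the way, in this order (a step that is already met when the one before it is completed fails the run):
1. the air is shut off: the regulator's needle reads zero (value of joint reg_needle below 0.1 rad), for 0.2 s.
2. the left wheel (if there) is read: the gauge is pushed fully on to its valve (distance between gauge_seal and valve_l below 0.003 m), for 0.3 s.
3. the middle wheel (if there) is read: the gauge is pushed fully on to its valve (distance between gauge_seal and valve_m below 0.003 m), for 0.3 s.
4. the right wheel (if there) is read: the gauge is pushed fully on to its valve (distance between gauge_seal and valve_r below 0.003 m), for 0.3 s.
At the end, for the whole second after the job is handed in: Each wheel's valve has a cap rim-down, home (inner ceiling within 3 mm of the stem's top); a spare cap is within 100 mm of the lid's centre; needle under 0.10 rad; gauge upright (within 0.10 rad), mouth within 6 mm of its pocket's floor centre; wheels and gauge at rest (distance between any of cap_1_in, cap_2_in, cap_3_in and valve_l below 0.003 m and distance between any of cap_1_in, cap_2_in, cap_3_in and valve_m below 0.003 m and distance between any of cap_1_in, cap_2_in, cap_3_in and valve_r below 0.003 m and (distance between cap_1 and lid_tray below 0.1 m or distance between cap_1_in and valve_l below 0.003 m or distance between cap_1_in and valve_m below 0.003 m or distance between cap_1_in and valve_r below 0.003 m) and (distance between cap_2 and lid_tray below 0.1 m or distance between cap_2_in and valve_l below 0.003 m or distance between cap_2_in and valve_m below 0.003 m or distance between cap_2_in and valve_r below 0.003 m) and (distance between cap_3 and lid_tray below 0.1 m or distance between cap_3_in and valve_l below 0.003 m or distance between cap_3_in and valve_m below 0.003 m or distance between cap_3_in and valve_r below 0.003 m) and value of joint reg_needle below 0.1 rad and distance between gauge and gauge_rest_pocket below 0.006 m and angle between gauge's own z axis and vertical below 0.1 rad and linear speed of each of gauge, wheel_l, wheel_m, wheel_r below 0.02 m/s); the robot touches nothing.
It fails at once if the pot is pushed more than 2 cm (distance of pot from where it was at the start of the episode above 0.02 m).
It fails at once if the pebble_tub is pushed more than 2 cm (distance of pebble_tub from where it was at the start of the episode above 0.02 m).
It fails at once if the trowel is pushed more than 2 cm (distance of trowel from where it was at the start of the episode above 0.02 m).
It fails at once if the regulator's screw is run out more than 0.6 rad past zero (value of joint reg_knob below -0.6 rad).
Of wheel_l, wheel_m, wheel_r only 2 to 3 are there at a start; the rules pass over those that are not, and their reading is None.
At some moment in a run one of wheel_l, wheel_m, wheel_r may be knocked a few centimetres aside while the robot is not near it.
It also fails if it takes over 210 s, if anything falls off the work surface, if the arm or the gripper's body presses on something with over 40 N, if the wrist force passes 120 N, or if a joint passes its speed limit or range.

## Working session

There is one attempt and no reset: what is moved stays moved. The work goes in short steps, Python scripts to look and compute and a shell command to move; the robot and the scene stay as the last step left them, time stands still between calls to the robot, and variables do not carry over. Pictures are saved under pics/ and viewed, at most 14 in all, crops included, and the job is handed in when it is done.

```bash
ls; mkdir -p pics; cat > h.py <<'E'
import numpy as np, cv2
from cell import env
def cam(n):
    im,d=env.camera(n); i=env.camera_info(n)
    R=cv2.Rodrigues(np.array(i["rvec"],float))[0]; t=np.array(i["tvec"],float).ravel()
    v,u=np.mgrid[0:420,0:560]
    P=np.stack([(u-i["cx"])/i["fx"]*d,(v-i["cy"])/i["fy"]*d,d],-1)
    W=(P-t)@R   # world points
    W[d==0]=np.nan
    return im,d,W
def proj(n,p):
    i=env.camera_info(n)
    return cv2.projectPoints(np.array(p,float).reshape(-1,3),np.array(i["rvec"],float),np.array(i["tvec"],float),np.array([[i["fx"],0,i["cx"]],[0,i["fy"],i["cy"]],[0,0,1.]]),None)[0].reshape(-1,2)
E
python3 - <<'E'
from h import *
for n in("top","side"):
    im,d,W=cam(n); cv2.imwrite(f"pics/{n}0.png",cv2.resize(im,(800,600),interpolation=cv2.INTER_CUBIC)); np.savez(f"pics/{n}0.npz",im=im,d=d,W=W)
    print(env.camera_info(n))
print(env.read_state())
E
```

```text
pics
{'fx': 488.9107550262217, 'fy': 488.9107550262217, 'cx': 278.7546310797985, 'cy': 209.3059375196148, 'rvec': array([ 2.17424179, -2.17716767,  0.04888378]), 'tvec': array([0.02491137, 0.52483552, 1.52798764])}
{'fx': 425.55661221657317, 'fy': 425.55661221657317, 'cx': 275.4105490474403, 'cy': 206.12111115602227, 'rvec': array([ 0.87565003, -2.45582312,  1.12225076]), 'tvec': array([0.41467231, 0.27260801, 0.91996858])}
{'t': 0.1, 'joints': array([ 1.2259983 ,  0.46827974, -0.01159598,  1.60350819,  0.00599186,
        1.0713782 , -0.05626629]), 'qd': array([-1.81880722e-03, -3.04285152e-03,  1.57611115e-03, -2.22273134e-03,
       -6.81971682e-04,  1.51949520e-03,  1.05048156e-05]), 'tau': array([ 1.67638686e-03, -5.21644342e+01, -1.23246692e-02, -2.44364709e+01,
       -5.68551547e-02,  1.41141523e-02,  7.83322889e-05]), 'tool_pos': array([ 0.19298828, -0.62015897,  0.21375133]), 'orientation': array([-3.10441779e+00, -4.71976986e-01,  5.30446705e-04]), 'ft_force': array([-0.543683  , -0.49784059,  0.40637299]), 'moment': array([ 0.0292426 , -0.01484278, -0.03727289]), 'finger_force': 0.0, 'opening': 0.9965194144667975}
```

View pics/top0.png

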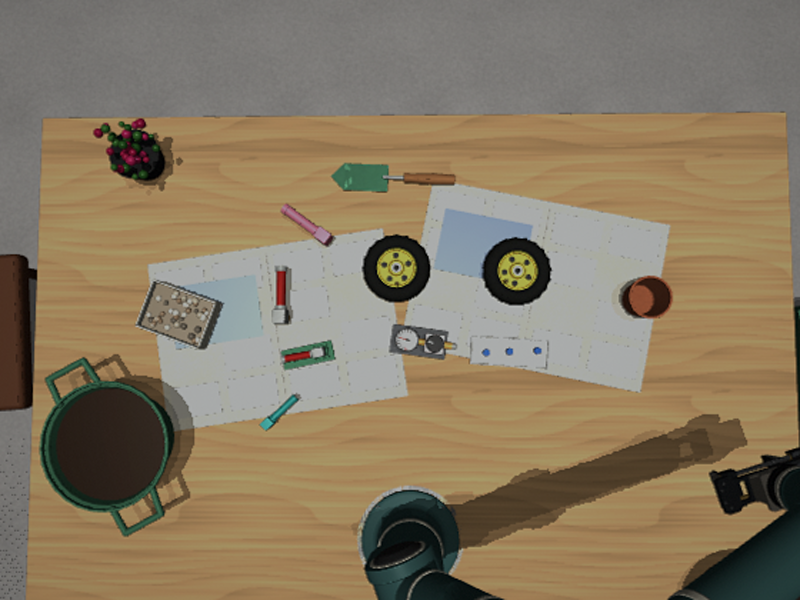

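View pics/side0.png

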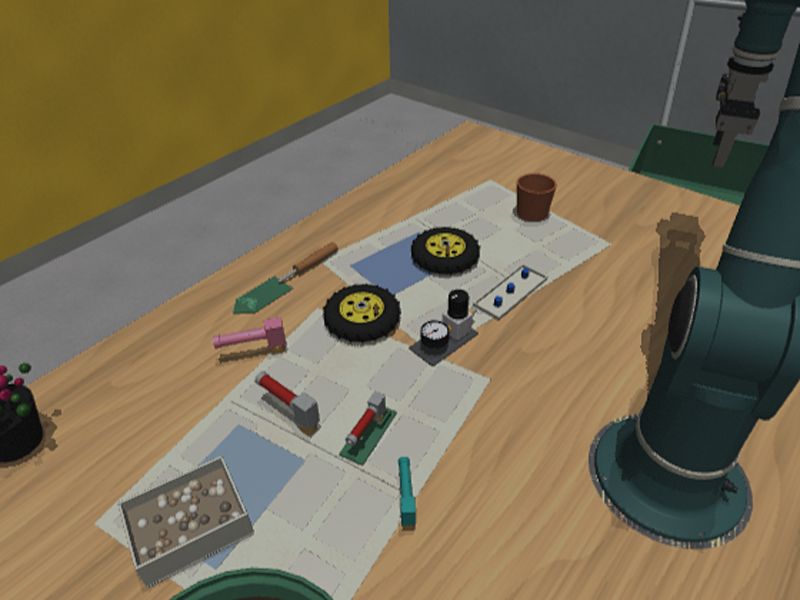

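The top view (800x600) shows four things that could be taken for the gauge: pink (310,225), turquoise (280,412), the large red one lying at (281,295), and the small red one on the green rest (308,354). By the description it is the small red one on the rest. There are two wheels, at (396,268) and (517,270). The regulator is at (420,340), and the lid with three caps is at (510,350). Next I'll check with a close crop and measure.

```bash
python3 - <<'E'
from h import *
T=np.load("pics/top0.npz"); S=np.load("pics/side0.npz")
c=T["im"][225:265,190:240]; a=cv2.resize(c,(400,320),interpolation=cv2.INTER_CUBIC)
c=T["im"][150:220,250:390]; b=cv2.resize(c,(800,400),interpolation=cv2.INTER_CUBIC)
c=T["im"][222:262,265:345]; e=cv2.resize(c,(400,200),interpolation=cv2.INTER_CUBIC)
m=np.zeros((600,800,3),np.uint8); m[:200,:250]=cv2.resize(T["im"][225:265,190:240],(250,200),interpolation=cv2.INTER_CUBIC); m[:200,250:650]=e; m[200:]=b
cv2.imwrite("pics/c1.png",m)
def stat(n,W,mask):
    k,l,s,cc=cv2.connectedComponentsWithStats(mask.astype(np.uint8))
    for i in range(1,k):
        if s[i,4]>=6:
            q=W[l==i]; q=q[~np.isnan(q[:,0])]
            if len(q) and abs(q[:,1]).max()<0.6: print(n,cc[i].round(1),s[i,4],"mean",q.mean(0).round(4),"min",q.min(0).round(3),"max",q.max(0).round(3))
for nm,D in(("top",T),("side",S)):
    im=D["im"].astype(int);W=D["W"];B,G,R=im[...,0],im[...,1],im[...,2]
    hsv=cv2.cvtColor(D["im"],cv2.COLOR_BGR2HSV)
    H,Sa,V=hsv[...,0],hsv[...,1],hsv[...,2]
    stat(nm+" blue",W,(H>105)&(H<125)&(Sa>160)&(V>80))
    stat(nm+" yellow",W,(H>24)&(H<34)&(Sa>150)&(V>100)&(W[...,2]>0.01)&(W[...,2]<.1))
    stat(nm+" red",W,((H<6)|(H>174))&(Sa>170)&(V>70))
    stat(nm+" knob",W,(W[...,2]>.088)&(W[...,2]<.104)&(W[...,0]>.3)&(W[...,0]<.6)&(abs(W[...,1])<.2))
    stat(nm+" dial",W,(W[...,2]>.042)&(W[...,2]<.054)&(W[...,0]>.3)&(W[...,0]<.45)&(W[...,1]>-.2)&(W[...,1]<.1))
    stat(nm+" stem",W,(W[...,2]>.044)&(W[...,2]<.064)&(W[...,0]>.46)&(W[...,0]<.65)&(abs(W[...,1])<.35))
    stat(nm+" ghead",W,(W[...,2]>.05)&(W[...,2]<.064)&(W[...,0]>.3)&(W[...,0]<.46)&(W[...,1]>.05)&(W[...,1]<.3))
    stat(nm+" lid",W,(W[...,2]>.0015)&(W[...,2]<.014)&(W[...,0]>.3)&(W[...,0]<.48)&(W[...,1]<-.08)&(W[...,1]>-.35)&(V>150)&(Sa<40))
E
```

```text
top blue [375.5 244.8] 13 mean [ 0.4126 -0.2785  0.0208] min [ 0.409 -0.283  0.014] max [ 0.418 -0.274  0.028]
top blue [340. 246.] 9 mean [ 0.4091 -0.168   0.0175] min [ 0.406 -0.172  0.012] max [ 0.412 -0.164  0.023]
top blue [356.4 245.4] 13 mean [ 0.411  -0.2189  0.0202] min [ 0.406 -0.225  0.015] max [ 0.415 -0.214  0.027]
top yellow [271.7 175.8] 12 mean [0.6301 0.0462 0.0304] min [0.626 0.039 0.026] max [0.636 0.055 0.034]
top yellow [285.7 184.1] 68 mean [0.6035 0.0021 0.0301] min [ 0.56  -0.012  0.019] max [0.636 0.033 0.037]
top yellow [362.1 189.3] 144 mean [ 0.5863 -0.2375  0.0303] min [ 0.546 -0.278  0.02 ] max [ 0.63  -0.196  0.039]
top yellow [267.8 190.8] 58 mean [0.5824 0.0584 0.0311] min [0.553 0.029 0.024] max [0.623 0.071 0.048]
top yellow [279.3 183.8] 20 mean [0.6048 0.0222 0.0293] min [0.584 0.011 0.022] max [0.614 0.039 0.036]
top yellow [274.3 189.3] 27 mean [0.5871 0.0379 0.0316] min [0.575 0.02  0.024] max [0.607 0.048 0.04 ]
top yellow [362.8 188.7] 64 mean [ 0.5883 -0.2397  0.03  ] min [ 0.568 -0.259  0.022] max [ 0.607 -0.218  0.045]
top yellow [280.4 19
[... 5015 characters left out ...]
65] min [0.396 0.187 0.05 ] max [0.418 0.213 0.061]
side ghead [254.1 292.6] 10 mean [0.4018 0.2383 0.051 ] min [0.398 0.229 0.05 ] max [0.405 0.247 0.052]
side ghead [250.1 298. ] 7 mean [0.399  0.2545 0.0503] min [0.396 0.251 0.05 ] max [0.403 0.26  0.051]
side lid [354.6 190.6] 7 mean [ 0.4484 -0.2668  0.0042] min [ 0.438 -0.272  0.002] max [ 0.457 -0.257  0.01 ]
side lid [356.6 205. ] 374 mean [ 0.4084 -0.2143  0.0034] min [ 0.377 -0.3    0.002] max [ 0.442 -0.134  0.013]
side lid [341.6 201.7] 7 mean [ 0.45   -0.1972  0.0048] min [ 0.442 -0.206  0.002] max [ 0.457 -0.186  0.011]
side lid [334.5 221. ] 8 mean [ 0.4208 -0.1166  0.0022] min [ 0.413 -0.121  0.002] max [ 0.427 -0.109  0.003]
```

View pics/c1.png

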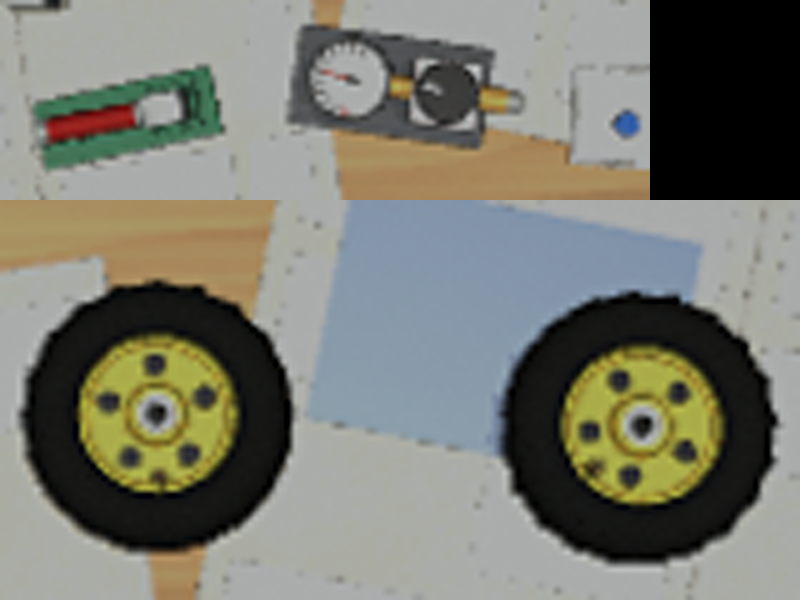

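The crop shows the small red gauge on the green rest. Its steel head is at world (0.407, 0.200), and the larger red one lies elsewhere. The left wheel's valve is at about (.557, .029) and the right one's at (.562, -.207). The dial needle points left, roughly 1.7 rad clockwise of the red zero mark at the bottom.

```bash
cat >> h.py <<'E'
from scipy.spatial.transform import Rotation as Ro
def go(x=None,y=None,z=None,psi=None):
    "print tool-frame shift/turn from present pose to TCP x,y,z with tool x at yaw psi, pointing down"
    s=env.read_state(); p=np.array(s["tool_pos"]); R=Ro.from_rotvec(s["orientation"])
    yaw=np.arctan2(*R.as_matrix()[1::-1,0]); psi=yaw if psi is None else psi
    tgt=np.array([p[i] if v is None else v for i,v in enumerate((x,y,z))])
    D=Ro.from_matrix([[np.cos(psi),np.sin(psi),0],[np.sin(psi),-np.cos(psi),0],[0,0,-1]])
    print("t",round(s["t"],2),"pos",p.round(4),"psi",round(yaw,3),"open",round(s["opening"],3),"ff",round(s["finger_force"],1),"F",np.round(s["ft_force"],1),"j7",s["joints"][6].round(2))
    print("  shift",R.inv().apply(tgt-p).round(4),"turn",(R.inv()*D).as_rotvec().round(4))
def needle():
    im,d,W=cam("top"); h=cv2.cvtColor(im,cv2.COLOR_BGR2HSV)
    near=np.hypot(W[...,0]-.4322,W[...,1]-.0067)<.03
    m=((h[...,0]<8)|(h[...,0]>172))&(h[...,1]>90)&near
    v,u=np.nonzero(m); print("red px",[(a,b,int(h[b,a,1])) for a,b in zip(u,v)], "centre",proj("top",[.4322,.0067,.047]).round(1))
    return im
E
python3 - <<'E'
from h import *
needle(); go(.4265,-.051,.16,.45)
E
```

```text
red px [(np.int64(280), np.int64(236), 100), (np.int64(283), np.int64(237), 103)] centre [[284.2 238.6]]
t 0.15 pos [ 0.193  -0.6202  0.2139] psi 0.302 open 1.001 ff 0.0 F [0.2 0.4 0.5] j7 -0.06
  shift [ 0.3921 -0.474   0.0545] turn [-0.0014  0.     -0.1483]
```

```bash
python3 -m pendant '[[-1,0.03,-0.03,-0.03,0,0,0],[-1,0.07,-0.08,-0.04,0,0,-0.05],[-1,0.11,-0.13,-0.04,0,0,-0.1],[-1,0.15,-0.18,-0.04,0,0,-0.148],[-1,0.19,-0.23,-0.03,0,0,-0.148],[-1,0.23,-0.28,-0.02,0,0,-0.148],[-1,0.27,-0.33,0,0,0,-0.148],[-1,0.30,-0.37,0.01,0,0,-0.148]]' 
python3 -c "
from h import *
go(.4265,-.051,.13,.45)"
```

```text
t: 1.15
tool_pos: [0.369, -0.179, 0.2048]
orientation: [3.062, 0.7, 0.0]
ft_force: [0.7, -1.0, 0.5]
opening: 1.004
finger_force: 0.0
t 1.15 pos [ 0.369  -0.179   0.2048] psi 0.449 open 1.004 ff 0.0 F [ 0.7 -1.   0.5] j7 -0.79
  shift [ 0.1074 -0.0903  0.0748] turn [ 0.0006 -0.0002 -0.0006]
```

```bash
python3 -m pendant '[[-1,0.03,-0.03,0.02,0,0,0],[-1,0.06,-0.06,0.04,0,0,0],[-1,0.09,-0.08,0.06,0,0,0],[-1,0.107,-0.09,0.075,0,0,0],[-1,0.107,-0.09,0.075,0,0,0],[-1,0.107,-0.09,0.075,0,0,0]]' 
python3 - <<'E'
from h import *
go(.4265,-.051,.069,.45)
for n in("top","side"):
    im,d,W=cam(n)
    if n=="side": cv2.imwrite("pics/s1.png",cv2.resize(im[150:270,230:390],(800,600),interpolation=cv2.INTER_CUBIC))
E
```

```text
t: 1.9
tool_pos: [0.4257, -0.054, 0.1304]
orientation: [3.062, 0.699, -0.001]
ft_force: [-0.1, -0.8, -0.3]
opening: 0.995
finger_force: 0.0
t 1.9 pos [ 0.4257 -0.054   0.1304] psi 0.449 open 0.995 ff 0.0 F [-0.1 -0.8 -0.3] j7 -1.24
  shift [ 0.0021 -0.0024  0.0614] turn [ 0.0003  0.0004 -0.001 ]
```

View pics/s1.png

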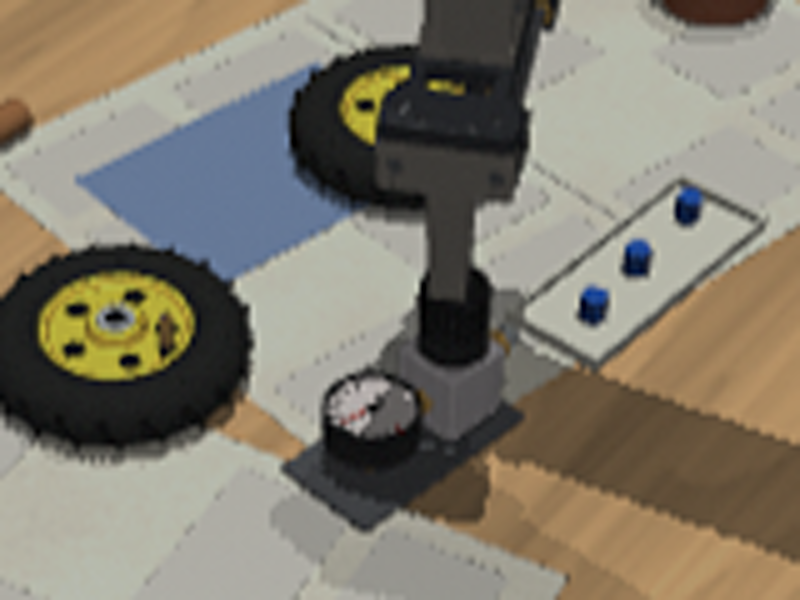

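The fingers straddle the black knob (knob at crop (455,315)). I'll go down and grip it.

```bash
python3 -m pendant '[[-1,0.002,-0.0025,0.03,0,0,0],[-1,0.002,-0.0025,0.055,0,0,0],[-1,0.002,-0.0025,0.061,0,0,0],[1,0.002,-0.0025,0.061,0,0,0],[1,0.002,-0.0025,0.061,0,0,0],[1,0.002,-0.0025,0.061,0,0,0],[1,0.002,-0.0025,0.061,0,0,0],[1,0.002,-0.0025,0.061,0,0,0]]' 20
python3 -m pendant '[[1,0,0,0,0,0,-0.15],[1,0,0,0,0,0,-0.3],[1,0,0,0,0,0,-0.45],[1,0,0,0,0,0,-0.6],[1,0,0,0,0,0,-0.75],[1,0,0,0,0,0,-0.9],[1,0,0,0,0,0,-1.05],[1,0,0,0,0,0,-1.2]]'
python3 - <<'E'
from h import *
go()
a=needle(); b,d,W=cam("side")
c=proj("side",[.4322,.0067,.047])[0].astype(int); print(c)
x=cv2.resize(a[223:255,268:300],(400,400),interpolation=cv2.INTER_CUBIC); y=cv2.resize(b[c[1]-16:c[1]+16,c[0]-16:c[0]+16],(400,400),interpolation=cv2.INTER_CUBIC)
cv2.imwrite("pics/n1.png",np.hstack([x,y]))
E
```

```text
t: 3.0
tool_pos: [0.4268, -0.0501, 0.0694]
orientation: [3.062, 0.7, 0.0]
ft_force: [-0.0, 0.2, 0.0]
opening: 0.478
finger_force: 0.0
t: 4.0
tool_pos: [0.4278, -0.0531, 0.0695]
orientation: [2.127, 2.308, -0.002]
ft_force: [3.7, -8.3, -1.9]
opening: 0.384
finger_force: 20.0
t 4.0 pos [ 0.4278 -0.0531  0.0695] psi 1.652 open 0.384 ff 20.0 F [ 3.7 -8.3 -1.9] j7 -0.32
  shift [0. 0. 0.] turn [0.0012 0.0035 0.    ]
red px [] centre [[284.2 238.6]]
[305 231]
```

View pics/n1.png

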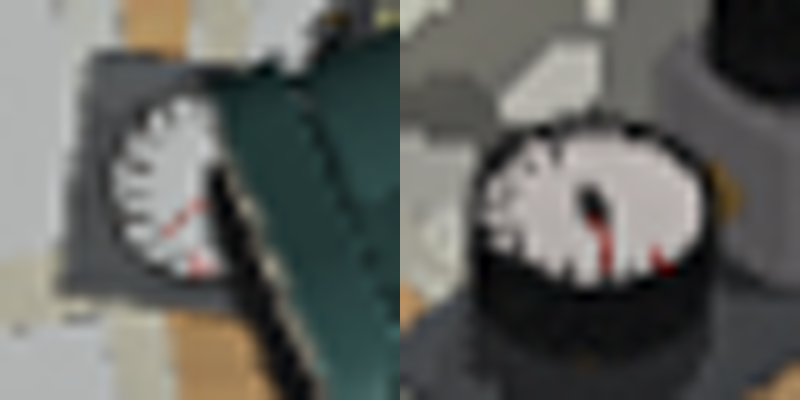

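Top crop: the needle runs from (205,200) to (165,235) and the zero mark is at (200,265), so about 0.7 rad remains. The side crop agrees, with the needle at (605,260) and the mark at (662,262).

```bash
python3 -m pendant '[[1,0,0,0,0,0,-0.15],[1,0,0,0,0,0,-0.3],[1,0,0,0,0,0,-0.45],[1,0,0,0,0,0,-0.6],[1,0,0,0,0,0,-0.7],[1,0,0,0,0,0,-0.8],[1,0,0,0,0,0,-0.8]]'
python3 -m pendant '[[-1,0,0,0,0,0,0],[-1,0,0,0,0,0,0],[-1,0,0,0,0,0,0],[-1,0,0,0,0,0,0],[-1,0,0,-0.04,0,0,0],[-1,0,0,-0.09,0,0,0],[-1,0,0,-0.14,0,0,0]]'
python3 - <<'E'
from h import *
go()
a=needle(); b,d,W=cam("side")
c=[305,231]
x=cv2.resize(a[223:255,268:300],(400,400),interpolation=cv2.INTER_CUBIC); y=cv2.resize(b[c[1]-16:c[1]+16,c[0]-16:c[0]+16],(400,400),interpolation=cv2.INTER_CUBIC)
cv2.imwrite("pics/n2.png",np.hstack([x,y]))
E
```

```text
t: 4.97
tool_pos: [0.4279, -0.053, 0.0694]
orientation: [1.066, 2.953, -0.004]
ft_force: [1.7, -7.3, 0.7]
opening: 0.386
finger_force: 20.0
t: 5.85
tool_pos: [0.4263, -0.0497, 0.2104]
orientation: [-1.064, -2.955, -0.0]
ft_force: [0.4, -1.2, 0.2]
opening: 1.004
finger_force: 0.0
t 5.85 pos [ 0.4263 -0.0497  0.2104] psi 2.451 open 1.004 ff 0.0 F [ 0.4 -1.2  0.2] j7 0.63
  shift [0. 0. 0.] turn [-0.0001 -0.0011  0.    ]
red px [(np.int64(284), np.int64(244), 92)] centre [[284.2 238.6]]
```

View pics/n2.png

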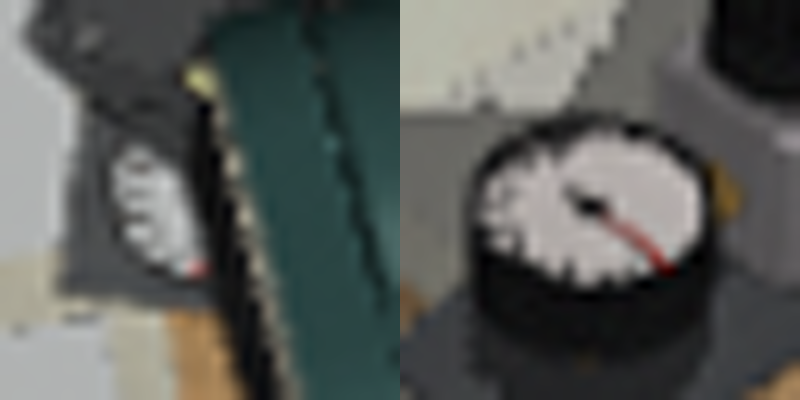

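The side crop shows the needle lying on the red zero mark at (665,268). I'll confirm it from the top once the arm is clear. Next is the gauge's yaw.

```bash
cat >> h.py <<'E'
def gauge(c,zr=(.05,.064),r=.09,minz=.03,names=("top","side")):
    "red barrel axis and steel head near c"
    for n in names:
        im,d,W=cam(n); h=cv2.cvtColor(im,cv2.COLOR_BGR2HSV)
        near=np.hypot(W[...,0]-c[0],W[...,1]-c[1])<r
        red=((h[...,0]<7)|(h[...,0]>173))&(h[...,1]>150)&near&(W[...,2]>minz)
        q=W[red]; m=q.mean(0); u,s,v=np.linalg.svd(q[:,:2]-m[:2],full_matrices=False); a=v[0]
        hd=near&(W[...,2]>zr[0])&(W[...,2]<zr[1])&(h[...,1]<60)
        H=W[hd]; hm=(H[:,:2].max(0)+H[:,:2].min(0))/2 if len(H) else None
        print(n,len(q),"red",m.round(4),"yaw",round(np.arctan2(a[1],a[0]),3),"head",len(H),hm, H.mean(0).round(4) if len(H) else "")
E
python3 - <<'E'
from h import *
gauge((.405,.22))
for nm in("top","side"):
    D=np.load(f"pics/{nm}0.npz"); h=cv2.cvtColor(D["im"],cv2.COLOR_BGR2HSV);W=D["W"]
    m=(h[...,0]>60)&(h[...,0]<85)&(h[...,1]>80)&(np.hypot(W[...,0]-.4,W[...,1]-.23)<.09)&(W[...,2]<.012)
    print(m.sum(),cv2.minAreaRect(W[m][:,:2].astype(np.float32)))
go(.407,.2006,.13,1.755)
E
```

```text
top 79 red [0.3999 0.2436 0.0467] yaw 1.747 head 61 [0.43402249 0.23324132] [0.4139 0.211  0.0568]
side 136 red [0.3979 0.2438 0.0477] yaw 1.771 head 120 [0.43147367 0.23323293] [0.4137 0.2148 0.056 ]
231 ((0.402628630399704, 0.22681894898414612), (0.040781084448099136, 0.11297296732664108), 11.909245491027832)
405 ((0.4004080295562744, 0.22974243760108948), (0.04187208414077759, 0.11384103447198868), 10.122989654541016)
t 6.05 pos [ 0.4267 -0.0506  0.2095] psi 2.449 open 1.003 ff 0.0 F [ 0.2 -0.3  0.5] j7 0.63
  shift [0.1758 0.1808 0.079 ] turn [0.     0.0019 0.6939]
```

```bash
python3 -m pendant '[[-0.1,0.04,0.04,0.01,0,0,0.1],[-0.1,0.08,0.08,0.02,0,0,0.25],[-0.1,0.12,0.12,0.04,0,0,0.4],[-0.1,0.16,0.16,0.06,0,0,0.55],[-0.1,0.175,0.18,0.079,0,0,0.689],[-0.1,0.175,0.18,0.079,0,0,0.689],[-0.1,0.175,0.18,0.079,0,0,0.689]]'
python3 - <<'E'
from h import *
go(.407,.1998,.026,1.76)
needle()
gauge((.405,.22),names=("side",))
a,d,W=cam("top"); b,d,W=cam("side")
x=cv2.resize(a[223:255,268:300],(400,400),interpolation=cv2.INTER_CUBIC); y=cv2.resize(b[245:315,220:290],(400,400),interpolation=cv2.INTER_CUBIC)
cv2.imwrite("pics/n3.png",np.hstack([x,y]))
E
```

```text
t: 6.92
tool_pos: [0.4049, 0.2007, 0.1284]
orientation: [-1.995, -2.424, 0.005]
ft_force: [0.1, 0.2, -0.1]
opening: 0.55
finger_force: 0.0
t 6.92 pos [0.4049 0.2007 0.1284] psi 1.764 open 0.55 ff 0.0 F [ 0.1  0.2 -0.1] j7 -0.74
  shift [-0.0013  0.0023  0.1024] turn [-0.004   0.0002  0.0043]
red px [] centre [[284.2 238.6]]
side 135 red [0.398  0.2438 0.0477] yaw 1.77 head 115 [0.43095434 0.23290226] [0.4162 0.2157 0.0563]
```

View pics/n3.png

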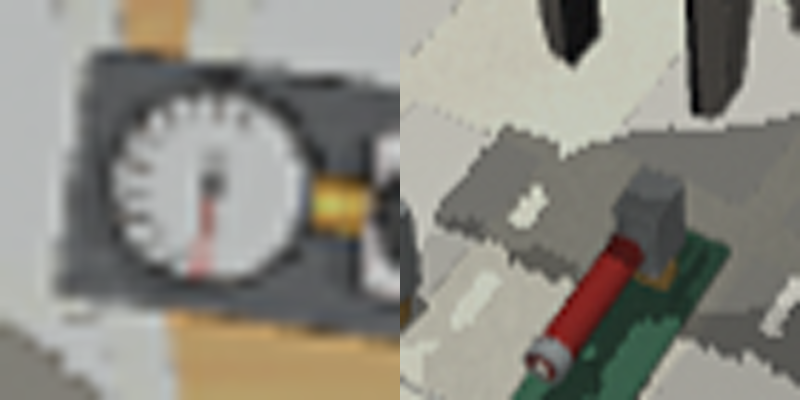

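The needle lies on the zero mark (crop (203,260)), so the air is off. The gauge is upright between the fingers, with its head at crop (650,210). I'll grip it and lift.

```bash
python3 -m pendant '[[-0.1,-0.001,0.002,0.03,0,0,0],[-0.1,-0.001,0.002,0.06,0,0,0],[-0.1,-0.001,0.002,0.09,0,0,0],[-0.1,-0.001,0.002,0.102,0,0,0],[1,-0.001,0.002,0.102,0,0,0],[1,-0.001,0.002,0.102,0,0,0],[1,-0.001,0.002,0.102,0,0,0],[1,-0.001,0.002,0.102,0,0,0]]' 30
python3 -m pendant '[[1,0,0,0,0,0,0],[1,0,0,0,0,0,0],[1,0,0,0,0,0,0]]'
python3 -c "
from h import *
go()"
python3 -m pendant '[[1,0,0,-0.01,0,0,0],[1,0,0,-0.03,0,0,0],[1,0,0,-0.06,0,0,0],[1,0,0,-0.09,0,0,0],[1,0,0,-0.1,0,0,0],[1,0,0,-0.1,0,0,0]]'
python3 - <<'E'
from h import *
go()
for n in("top","side"):
    im,d,W=cam(n); cv2.imwrite(f"pics/g_{n}.png",im)
    h=cv2.cvtColor(im,cv2.COLOR_BGR2HSV)
    near=(np.hypot(W[...,0]-.4,W[...,1]-.22)<.09)
    red=((h[...,0]<7)|(h[...,0]>173))&(h[...,1]>150)&near&(W[...,2]>.1)
    q=W[red]; m=q.mean(0); v=np.linalg.svd(q-m,full_matrices=False)[2][0]; print(n,len(q),m.round(4),v.round(3))
    for nm,x0,y0 in(("L",.557,.029),("R",.562,-.207)):
        s=(W[...,2]>.044)&(W[...,2]<.064)&(np.hypot(W[...,0]-x0,W[...,1]-y0)<.02); print(nm,s.sum(),W[s].mean(0).round(4))
E
```

```text
t: 8.12
tool_pos: [0.4095, 0.1997, 0.0289]
orientation: [2.0, 2.421, 0.002]
ft_force: [-0.6, -0.7, 5.2]
opening: 0.217
finger_force: 30.0
t: 8.5
tool_pos: [0.4095, 0.1997, 0.0289]
orientation: [2.0, 2.421, 0.001]
ft_force: [-0.7, -1.1, 7.0]
opening: 0.218
finger_force: 30.0
t 8.5 pos [0.4095 0.1997 0.0289] psi 1.761 open 0.218 ff 30.0 F [-0.7 -1.1  7. ] j7 -0.92
  shift [0. 0. 0.] turn [0.0014 0.0004 0.    ]
t: 9.25
tool_pos: [0.4091, 0.1992, 0.1283]
orientation: [2.001, 2.421, 0.001]
ft_force: [-0.1, -0.4, -1.2]
opening: 0.215
finger_force: 30.0
t 9.25 pos [0.4091 0.1992 0.1283] psi 1.76 open 0.215 ff 30.0 F [-0.1 -0.4 -1.2] j7 -0.74
  shift [0. 0. 0.] turn [0.0009 0.0004 0.    ]<stdin>:8: RuntimeWarning: Mean of empty slice.
  ret = um.true_divide(
Traceback (most recent call last):
IndexError: index 0 is out of bounds for axis 0 with size 0
```

```bash
cat >> h.py <<'E'
def held(show=True):
    im,d,W=cam("side"); h=cv2.cvtColor(im,cv2.COLOR_BGR2HSV); p=np.array(env.read_state()["tool_pos"])
    red=((h[...,0]<7)|(h[...,0]>173))&(h[...,1]>150)&(np.linalg.norm(W-p,axis=-1)<.11)
    q=W[red]; m=q.mean(0); v=np.linalg.svd(q-m,full_matrices=False)[2][0]; print("held red",len(q),m.round(4),"dir",v.round(3)); return im
def stems(A=((.557,.029),(.562,-.207)),r=.02):
    for n in("top","side"):
        im,d,W=cam(n)
        for x0,y0 in A:
            s=(W[...,2]>.044)&(W[...,2]<.064)&(np.hypot(W[...,0]-x0,W[...,1]-y0)<r)
            if s.any(): print(n,s.sum(),W[s].mean(0).round(4))
            else: print(n,x0,y0,"none")
E
python3 - <<'E' 2>/dev/null
from h import *
im=held(); stems()
p=proj("side",env.read_state()["tool_pos"])[0].astype(int); print(p)
cv2.imwrite("pics/g1.png",cv2.resize(im[p[1]-60:p[1]+60,p[0]-80:p[0]+80],(800,600),interpolation=cv2.INTER_CUBIC))
go(.558,.0285,.13,1.76)
E
```

```text
held red 142 [0.3976 0.2435 0.1463] dir [-0.2   0.98 -0.01]
top 7 [0.5575 0.0279 0.0541]
top 6 [ 0.5624 -0.2081  0.0551]
side 0.557 0.029 none
side 13 [ 0.5622 -0.2061  0.051 ]
[262 257]
t 9.45 pos [0.4082 0.1992 0.1272] psi 1.761 open 0.216 ff 30.0 F [ 0.   0.2 -1.1] j7 -0.74
  shift [-0.1959  0.1148 -0.003 ] turn [-0.002   0.0002  0.0009]
```

View pics/g1.png

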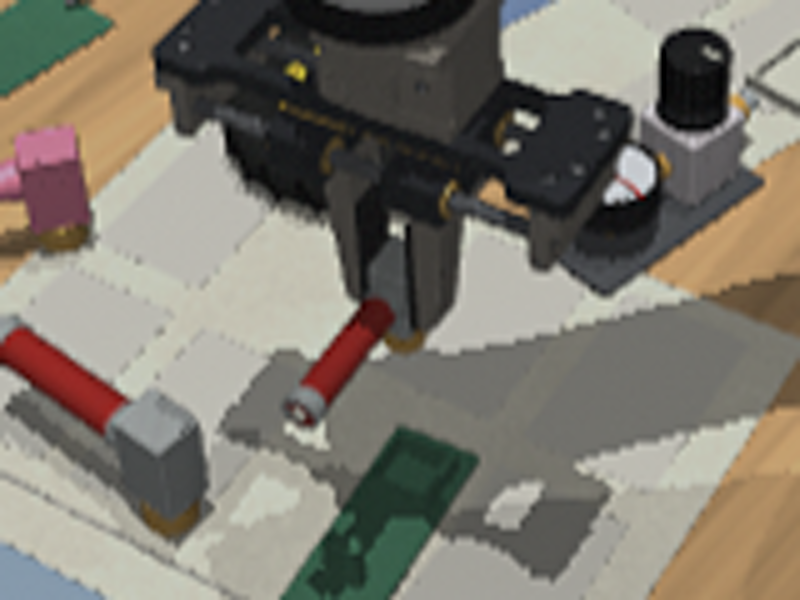

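The gauge hangs level between the fingers, chuck down (crop (405,340)), and the rest is empty. I'll carry it over the left valve.

```bash
python3 -m pendant '[[1,-0.03,0.015,0,0,0,0],[1,-0.07,0.04,0,0,0,0],[1,-0.11,0.065,0,0,0,0],[1,-0.15,0.09,0.005,0,0,0],[1,-0.18,0.107,0.015,0,0,0],[1,-0.1975,0.115,0.03,0,0,0],[1,-0.1975,0.115,0.03,0,0,0],[1,-0.1975,0.115,0.03,0,0,0]]'
python3 - <<'E' 2>/dev/null
from h import *
im=held(); stems()
p=proj("side",[.558,.028,.06])[0].astype(int)
cv2.imwrite("pics/v1.png",cv2.resize(im[p[1]-36:p[1]+24,p[0]-40:p[0]+40],(800,600),interpolation=cv2.INTER_CUBIC))
print(p,proj("side",env.read_state()["tool_pos"]))
go(.5585,.027,.0669,1.76)
E
```

```text
t: 10.45
tool_pos: [0.5581, 0.0292, 0.0981]
orientation: [-1.997, -2.423, -0.0]
ft_force: [0.3, 0.3, -1.8]
opening: 0.215
finger_force: 30.0
held red 88 [0.549  0.0719 0.1135] dir [-0.539  0.675  0.504]
top 0.557 0.029 none
top 6 [ 0.5625 -0.2081  0.0545]
side 14 [0.5555 0.0317 0.0529]
side 12 [ 0.5626 -0.2067  0.0512]
[263 212] [[262.05937218 201.0041028 ]]
t 10.6 pos [0.5587 0.0287 0.0988] psi 1.763 open 0.215 ff 30.0 F [-0.7 -1.3 -1.3] j7 -0.37
  shift [-0.0017 -0.0006  0.0319] turn [ 0.0006 -0.      0.0031]
```

View pics/v1.png

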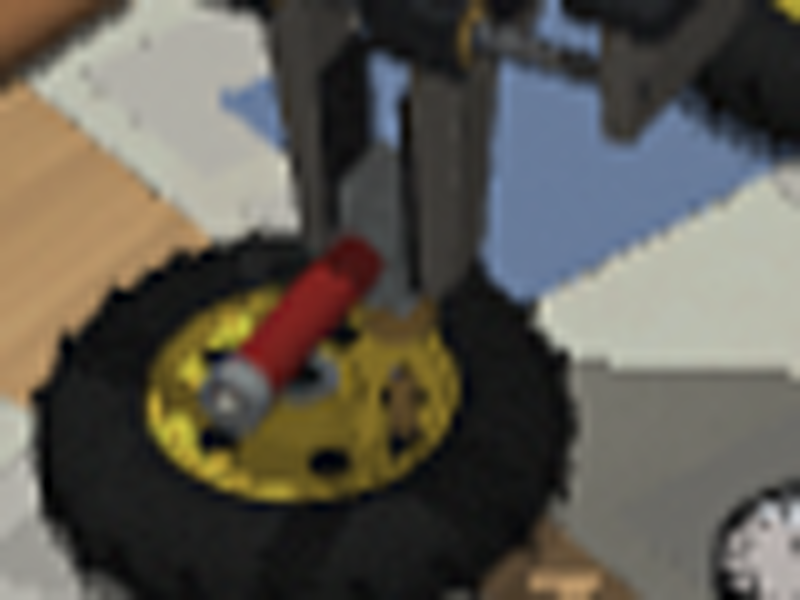

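```bash
python3 - <<'E' 2>/dev/null
from h import *
o=np.array([263-40,212-36]); f=lambda p:((proj("side",p)-o+.5)*10-.5).round(0).tolist()
s=env.read_state()["tool_pos"]; a=s-[0,0,.0229]
print("mouth centre, chuck top, ±10mm x, y",f([a,a+[0,0,.014],a+[.01,0,0],a+[0,.01,0]]))
print("stem (.5585,.027) top,bottom",f([[.5585,.027,.058],[.5585,.027,.038]]), f([.5555,.0317,.0529]))
i=env.camera_info("side"); R=cv2.Rodrigues(i["rvec"])[0]; print("cam",-R.T@i["tvec"])
E
```

```text
mouth centre, chuck top, ±10mm x, y [[399.0, 321.0], [396.0, 280.0], [370.0, 306.0], [374.0, 340.0]]
stem (.5585,.027) top,bottom [[406.0, 368.0], [409.0, 423.0]] [[404.0, 396.0]]
cam [-0.0281482   0.65693461  0.81256079]
```

```bash
python3 -m pendant '[[1,-0.001,0,0.005,0,0,0],[1,-0.001,0,0.01,0,0,0],[1,-0.001,0,0.015,0,0,0],[1,-0.001,0,0.019,0,0,0],[1,-0.001,0,0.019,0,0,0],[1,-0.001,0,0.022,0,0,0]]'
python3 -m pendant '[[1,0,0,0.003,0,0,0],[1,0,0,0.006,0,0,0],[1,0,0,0.006,0,0,0]]'
python3 -c "
from h import *
go(.559,.0277,.064,1.76)"
```

```text
t: 11.35
tool_pos: [0.5594, 0.027, 0.0764]
orientation: [-2.0, -2.422, -0.001]
ft_force: [-0.3, 2.1, -0.1]
opening: 0.216
finger_force: 30.0
t: 11.72
tool_pos: [0.5594, 0.0266, 0.07]
orientation: [-2.0, -2.422, -0.0]
ft_force: [0.4, 1.9, -0.4]
opening: 0.217
finger_force: 30.0
t 11.72 pos [0.5594 0.0266 0.07  ] psi 1.761 open 0.217 ff 30.0 F [ 0.4  1.9 -0.4] j7 -0.4
  shift [ 0.0012 -0.0001  0.006 ] turn [ 0.0001 -0.0002  0.0012]
```

```bash
python3 -m pendant '[[1,0.001,0,0.003,0,0,0],[1,0.001,0,0.006,0,0,0],[1,0.001,0,0.007,0,0,0],[1,0.001,0,0.007,0,0,0],[1,0.001,0,0.007,0,0,0],[1,0.001,0,0.007,0,0,0],[1,0.001,0,0.007,0,0,0],[1,0.001,0,0.007,0,0,0]]'
python3 - <<'E' 2>/dev/null
from h import *
go(); im=held()
cv2.imwrite("pics/v2.png",cv2.resize(im[212-36:212+24,263-40:263+40],(800,600),interpolation=cv2.INTER_CUBIC))
E
```

```text
t: 12.72
tool_pos: [0.5596, 0.0267, 0.0662]
orientation: [1.999, 2.419, -0.003]
ft_force: [-9.1, -1.4, 26.4]
opening: 0.215
finger_force: 30.0
t 12.72 pos [0.5596 0.0267 0.0662] psi 1.76 open 0.215 ff 30.0 F [-9.1 -1.4 26.4] j7 -0.41
  shift [0. 0. 0.] turn [0.0003 0.0035 0.    ]
held red 85 [0.5494 0.0704 0.0831] dir [-0.415  0.875  0.251]
```

View pics/v2.png

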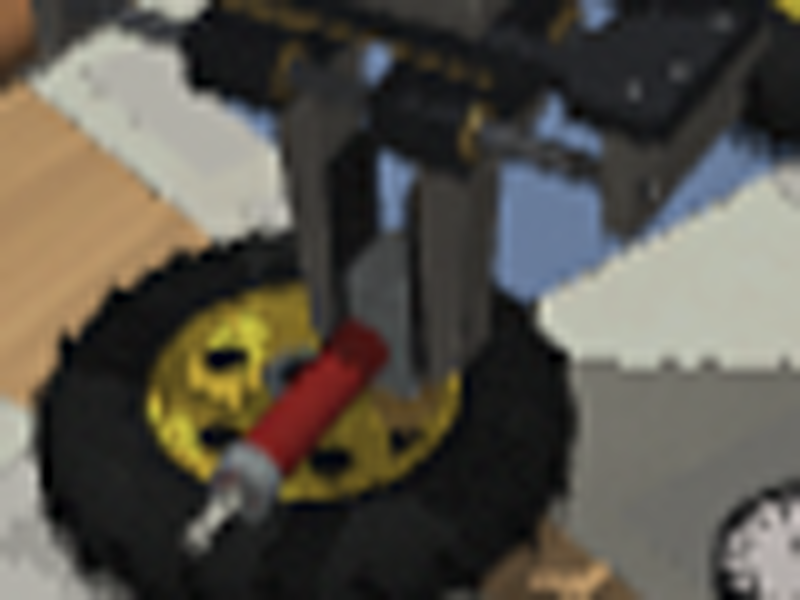

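The rod is out at crop (195,530), TCP z is 0.066 and the chuck is fully home, so the left wheel is read. On to the right valve.

```bash
python3 -m pendant '[[1,0,0,-0.015,0,0,0],[1,0,0,-0.035,0,0,0],[1,0,0,-0.06,0,0,0],[1,0,0,-0.06,0,0,0],[1,-0.04,-0.007,-0.06,0,0,0],[1,-0.09,-0.015,-0.06,0,0,0],[1,-0.14,-0.024,-0.06,0,0,0],[1,-0.18,-0.03,-0.06,0,0,0]]'
python3 -m pendant '[[1,-0.03,-0.006,0,0,0,0],[1,-0.053,-0.0095,0.015,0,0,0],[1,-0.053,-0.0095,0.025,0,0,0],[1,-0.053,-0.0095,0.025,0,0,0]]'
python3 - <<'E' 2>/dev/null
from h import *
go(.5643,-.2095,.064,1.76); im=held(); stems()
p=proj("side",[.564,-.2095,.06])[0].astype(int); o=p-[40,36]
f=lambda q:((proj("side",q)-o+.5)*10-.5).round(0).tolist()
a=env.read_state()["tool_pos"]-[0,0,.0229]
print("mouth,dx,dy",f([a,a+[.01,0,0],a+[0,.01,0]]),"stem",f([[.5643,-.2095,.058],[.5643,-.2095,.038]]))
cv2.imwrite("pics/v3.png",cv2.resize(im[p[1]-36:p[1]+24,p[0]-40:p[0]+40],(800,600),interpolation=cv2.INTER_CUBIC))
E
```

```text
t: 13.78
tool_pos: [0.5626, -0.1581, 0.122]
orientation: [-2.003, -2.419, 0.002]
ft_force: [0.4, 0.5, -2.4]
opening: 0.217
finger_force: 30.0
t: 14.28
tool_pos: [0.5634, -0.2068, 0.0965]
orientation: [-1.996, -2.421, -0.0]
ft_force: [-0.1, 1.0, -0.4]
opening: 0.215
finger_force: 30.0
t 14.28 pos [ 0.5634 -0.2068  0.0965] psi 1.763 open 0.215 ff 30.0 F [-0.1  1.  -0.4] j7 0.05
  shift [-0.0029  0.0004  0.0325] turn [-0.0022 -0.0027  0.0027]
held red 58 [ 0.5555 -0.1668  0.1119] dir [-0.502  0.719  0.481]
top 6 [0.5573 0.0272 0.0559]
top 0.562 -0.207 none
side 13 [0.5566 0.0302 0.0529]
side 12 [ 0.562  -0.2058  0.052 ]
mouth,dx,dy [[402.0, 330.0], [375.0, 318.0], [383.0, 346.0]] stem [[406.0, 375.0], [404.0, 428.0]]
```

View pics/v3.png

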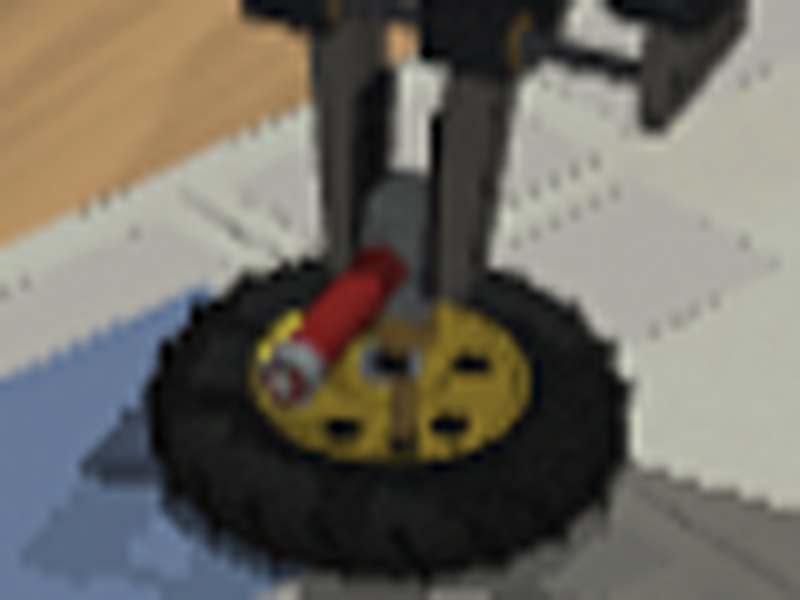

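The stem is at crop (404,370), which matches the estimate, and the chuck is just above it. I'll press the gauge on.

```bash
python3 -m pendant '[[1,-0.0025,0,0.005,0,0,0],[1,-0.0025,0,0.01,0,0,0],[1,-0.0025,0,0.015,0,0,0],[1,-0.0025,0,0.019,0,0,0],[1,-0.0025,0,0.022,0,0,0],[1,-0.0025,0,0.022,0,0,0]]'
python3 -m pendant '[[1,0,0,0.003,0,0,0],[1,0,0,0.006,0,0,0],[1,0,0,0.006,0,0,0]]'
python3 -c "
from h import *
go(.5643,-.209,.064,1.76)"
```

```text
t: 15.18
tool_pos: [0.5643, -0.2108, 0.0755]
orientation: [-1.999, -2.422, 0.0]
ft_force: [-0.2, 1.2, -3.0]
opening: 0.216
finger_force: 30.0
t: 15.55
tool_pos: [0.5646, -0.2113, 0.0699]
orientation: [-2.0, -2.422, 0.0]
ft_force: [-1.3, 3.0, -1.9]
opening: 0.216
finger_force: 30.0
t 15.55 pos [ 0.5646 -0.2113  0.0699] psi 1.761 open 0.216 ff 30.0 F [-1.3  3.  -1.9] j7 0.03
  shift [0.0023 0.0001 0.0059] turn [-0.0003 -0.0002  0.001 ]
```

```bash
python3 -m pendant '[[1,0.0015,0,0.003,0,0,0],[1,0.0015,0,0.006,0,0,0],[1,0.0015,0,0.007,0,0,0],[1,0.0015,0,0.007,0,0,0],[1,0.0015,0,0.007,0,0,0],[1,0.0015,0,0.007,0,0,0],[1,0.0015,0,0.007,0,0,0],[1,0.0015,0,0.007,0,0,0]]'
python3 - <<'E' 2>/dev/null
from h import *
go(); im=held(); p=proj("side",env.read_state()["tool_pos"])[0].astype(int)
h=cv2.cvtColor(im,cv2.COLOR_BGR2HSV)
cv2.imwrite("pics/v4.png",cv2.resize(im[p[1]-30:p[1]+30,p[0]-40:p[0]+40],(400,300),interpolation=cv2.INTER_CUBIC)); stems()
E
```

```text
t: 16.55
tool_pos: [0.565, -0.2111, 0.0664]
orientation: [2.0, 2.419, -0.004]
ft_force: [-9.1, 2.7, 23.4]
opening: 0.216
finger_force: 30.0
t 16.55 pos [ 0.565  -0.2111  0.0664] psi 1.76 open 0.216 ff 30.0 F [-9.1  2.7 23.4] j7 0.02
  shift [0. 0. 0.] turn [-0.0003  0.0036 -0.    ]
held red 54 [ 0.556  -0.1681  0.0827] dir [-0.472  0.784  0.403]
top 6 [0.5571 0.0271 0.0584]
top 0.562 -0.207 none
side 14 [0.5567 0.0304 0.0524]
side 27 [ 0.5599 -0.2044  0.052 ]
```

View pics/v4.png

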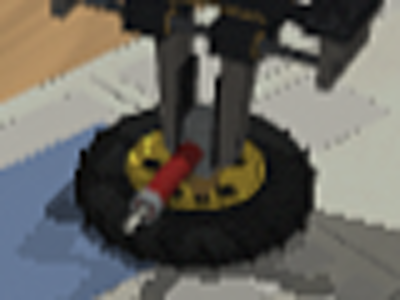

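The rod is out again at crop (130,220), and z and force match the left wheel, so the right wheel is read. I'll take the gauge back to its rest.

```bash
python3 -m pendant '[[1,0,0,-0.015,0,0,0],[1,0,0,-0.035,0,0,0],[1,0,0,-0.06,0,0,0],[1,0,0,-0.06,0,0,0],[1,0.04,-0.007,-0.06,0,0,0],[1,0.09,-0.016,-0.06,0,0,0],[1,0.14,-0.025,-0.06,0,0,0],[1,0.19,-0.033,-0.06,0,0,0]]'
python3 -m pendant '[[1,0.05,-0.009,0,0,0,0],[1,0.1,-0.018,0,0,0,0],[1,0.15,-0.027,0,0,0,0],[1,0.195,-0.034,0,0,0,0],[1,0.225,-0.04,0,0,0,0],[1,0.24,-0.043,0,0,0,0],[1,0.24,-0.043,0,0,0,0]]'
python3 - <<'E' 2>/dev/null
from h import *
go(.409,.1995,.031,1.76); held(); stems()
E
```

```text
t: 17.7
tool_pos: [0.4952, -0.0285, 0.1225]
orientation: [-2.001, -2.421, 0.0]
ft_force: [0.3, 0.8, -0.6]
opening: 0.214
finger_force: 30.0
t: 18.58
tool_pos: [0.4085, 0.1981, 0.1229]
orientation: [-1.999, -2.423, 0.001]
ft_force: [-0.3, 0.4, -1.3]
opening: 0.216
finger_force: 30.0
t 18.57 pos [0.4085 0.1981 0.1229] psi 1.762 open 0.216 ff 30.0 F [-0.3  0.4 -1.3] j7 -0.75
  shift [0.0013 0.0008 0.0919] turn [-0.0004  0.0002  0.0021]
held red 137 [0.3977 0.2421 0.1416] dir [-0.195  0.981  0.004]
top 6 [0.5573 0.0272 0.0565]
top 7 [ 0.5629 -0.2094  0.0557]
side 0.557 0.029 none
side 14 [ 0.5628 -0.2072  0.0519]
```

```bash
python3 -m pendant '[[1,0.001,0.001,0.03,0,0,0],[1,0.001,0.001,0.055,0,0,0],[1,0.001,0.001,0.075,0,0,0],[1,0.001,0.001,0.085,0,0,0],[1,0.001,0.001,0.092,0,0,0],[1,0.001,0.001,0.093,0,0,0],[1,0.001,0.001,0.093,0,0,0]]'
python3 -m pendant '[[-0.1,0,0,0,0,0,0],[-0.1,0,0,0,0,0,0],[-0.1,0,0,0,0,0,0],[-0.1,0,0,0,0,0,0],[-0.1,0,0,-0.03,0,0,0],[-0.1,0,0,-0.06,0,0,0],[-0.1,0,0,-0.1,0,0,0],[-0.1,0,0,-0.12,0,0,0]]'
python3 - <<'E' 2>/dev/null
from h import *
go(); gauge((.405,.22)); stems()
im,d,W=cam("top")
for n in("top","side"):
    im,d,W=cam(n); h=cv2.cvtColor(im,cv2.COLOR_BGR2HSV)
    k,l,s,c=cv2.connectedComponentsWithStats(((h[...,0]>105)&(h[...,0]<125)&(h[...,1]>160)&(h[...,2]>80)&(W[...,2]<.05)&(W[...,2]>.01)).astype(np.uint8))
    for i in range(1,k):
        if s[i,4]>5: print(n,s[i,4],W[l==i].mean(0).round(4))
E
```

```text
t: 19.6
tool_pos: [0.4099, 0.1992, 0.0306]
orientation: [2.001, 2.422, 0.001]
ft_force: [0.3, 0.2, -1.9]
opening: 0.213
finger_force: 30.0
t: 20.6
tool_pos: [0.4101, 0.1996, 0.1519]
orientation: [2.0, 2.421, 0.003]
ft_force: [-0.3, 0.2, -0.2]
opening: 0.547
finger_force: 0.0
t 20.6 pos [0.4101 0.1996 0.1519] psi 1.761 open 0.547 ff 0.0 F [-0.3  0.2 -0.2] j7 -0.71
  shift [0. 0. 0.] turn [ 0.0023 -0.0001 -0.    ]
```

```bash
cat >> h.py <<'E'
def caps():
    for n in("top","side"):
        im,d,W=cam(n); h=cv2.cvtColor(im,cv2.COLOR_BGR2HSV)
        i=env.camera_info(n); R=cv2.Rodrigues(i["rvec"])[0]; C=-R.T@i["tvec"]
        k,l,s,c=cv2.connectedComponentsWithStats(((h[...,0]>105)&(h[...,0]<125)&(h[...,1]>110)&(h[...,2]>60)&(W[...,2]<.09)&(W[...,2]>.008)).astype(np.uint8))
        for j in range(1,k):
            m=W[l==j].mean(0)
            if s[j,4]>5 and abs(m[1])<.4:
                u,v=c[j]; zc=.018 if m[2]<.035 else .058
                r=R.T@[(u-i["cx"])/i["fx"],(v-i["cy"])/i["fy"],1]; print("cap",n,s[j,4],m.round(4),"ray@z",(C+r*(zc-C[2])/r[2]).round(4))
E
python3 - <<'E'
from h import *
caps(); stems(); gauge((.405,.22),names=("side",)); go(.4105,-.169,.09,1.6)
E
```

```text
cap top 18 [ 0.412  -0.2794  0.0202] ray@z [ 0.412  -0.2797  0.018 ]
cap top 16 [ 0.4075 -0.1676  0.0208] ray@z [ 0.4075 -0.1679  0.018 ]
cap top 15 [ 0.4103 -0.219   0.0197] ray@z [ 0.4103 -0.2192  0.018 ]
cap side 19 [ 0.4118 -0.2765  0.0184] ray@z [ 0.412  -0.2769  0.018 ]
cap side 21 [ 0.4108 -0.2166  0.018 ] ray@z [ 0.4108 -0.2167  0.018 ]
cap side 17 [ 0.4075 -0.1651  0.0187] ray@z [ 0.4078 -0.1658  0.018 ]
top 6 [0.5574 0.0272 0.0552]
top 7 [ 0.5629 -0.2093  0.0559]
side 0.557 0.029 none
side 14 [ 0.563  -0.2075  0.0519]
side 133 red [0.3994 0.244  0.0476] yaw 1.787 head 121 [0.43118551 0.23449594] [0.4152 0.2177 0.0557]
t 20.9 pos [0.4089 0.1987 0.1492] psi 1.761 open 0.551 ff 0.0 F [0.4 0.2 1. ] j7 -0.71
  shift [-0.3613 -0.0677  0.0594] turn [-0.0018  0.0005  0.1606]
```

```bash
python3 -m pendant '[[-0.1,-0.05,-0.009,0,0,0,0.02],[-0.1,-0.1,-0.019,0,0,0,0.05],[-0.1,-0.15,-0.028,0,0,0,0.1],[-0.1,-0.2,-0.037,0,0,0,0.16],[-0.1,-0.25,-0.047,0,0,0,0.16],[-0.1,-0.3,-0.056,0,0,0,0.16],[-0.1,-0.34,-0.064,0.02,0,0,0.16],[-0.1,-0.361,-0.069,0.05,0,0,0.16]]'
python3 -m pendant '[[-0.1,0,0,0,0,0,0],[-0.1,0,0,0,0,0,0]]'
python3 - <<'E'
from h import *
go(.4095,-.1687,.0115,1.6); needle()
E
```

```text
t: 21.9
tool_pos: [0.4096, -0.1709, 0.099]
orientation: [2.191, 2.251, -0.001]
ft_force: [0.2, 0.4, 0.3]
opening: 0.55
finger_force: 0.0
t: 22.15
tool_pos: [0.4101, -0.1669, 0.1004]
orientation: [-2.185, -2.256, -0.001]
ft_force: [0.4, 0.7, 0.3]
opening: 0.549
finger_force: 0.0
t 22.15 pos [ 0.4101 -0.1669  0.1004] psi 1.603 open 0.549 ff 0.0 F [0.4 0.7 0.3] j7 -0.04
  shift [-0.0019 -0.0007  0.0889] turn [-0.0001 -0.0011  0.0026]
red px [] centre [[284.2 238.6]]
```

```bash
python3 -m pendant '[[-0.1,-0.002,-0.0005,0.03,0,0,0],[-0.1,-0.002,-0.0005,0.06,0,0,0],[-0.1,-0.002,-0.0005,0.08,0,0,0],[-0.1,-0.002,-0.0005,0.088,0,0,0],[-0.1,-0.002,-0.0005,0.088,0,0,0],[-0.1,-0.002,-0.0005,0.088,0,0,0]]'
python3 -m pendant '[[1,0,0,0,0,0,0],[1,0,0,0,0,0,0],[1,0,0,0,0,0,0],[1,0,0,0,0,0,0],[1,0,0,0,0,0,0],[1,0,0,0,0,0,0],[1,0,0,0,0,0,0]]' 15
python3 -c "
from h import *
go(); caps()"
```

```text
t: 22.95
tool_pos: [0.4102, -0.1704, 0.0131]
orientation: [2.186, 2.254, 0.001]
ft_force: [0.5, 1.0, -0.1]
opening: 0.552
finger_force: 0.0
t: 23.82
tool_pos: [0.4094, -0.1705, 0.0122]
orientation: [2.188, 2.254, -0.0]
ft_force: [-0.4, -0.1, 1.7]
opening: 0.154
finger_force: 15.0
t 23.82 pos [ 0.4094 -0.1705  0.0122] psi 1.601 open 0.154 ff 15.0 F [-0.4 -0.1  1.7] j7 -0.21
  shift [0. 0. 0.] turn [-0.0001  0.0001 -0.    ]
cap top 6 [ 0.4127 -0.2836  0.021 ] ray@z [ 0.4127 -0.2841  0.018 ]
cap side 11 [ 0.4112 -0.2763  0.0202] ray@z [ 0.4124 -0.2789  0.018 ]
cap side 12 [ 0.4098 -0.1627  0.019 ] ray@z [ 0.4104 -0.1637  0.018 ]
```

```bash
python3 -m pendant '[[1,0,0,-0.015,0,0,0],[1,0,0,-0.04,0,0,0],[1,0,0,-0.08,0,0,0],[1,-0.015,0.04,-0.08,0,0,0],[1,-0.03,0.09,-0.08,0,0,0],[1,-0.04,0.13,-0.08,0,0,0],[1,-0.0455,0.154,-0.075,0,0,0],[1,-0.0455,0.154,-0.07,0,0,0]]'
python3 -m pendant '[[1,0,0,0,0,0,0],[1,0,0,0,0,0,0]]'
python3 - <<'E' 2>/dev/null
from h import *
go(.5646,-.2113,.06,1.6); stems(); im,d,W=cam("side")
p=proj("side",[.5646,-.2098,.058])[0].astype(int); o=p-[20,18]
f=lambda q:((proj("side",q)-o+.5)*20-.5).round(0).tolist()
a=env.read_state()["tool_pos"]
print("pred rim centre",f([a-[0,0,.0092],a+[.01,0,-.0092],a+[0,.01,-.0092]]),"pred stem",f([[.5646,-.2098,.058],[.5646,-.2098,.038]]))
cv2.imwrite("pics/c2.png",cv2.resize(im[o[1]:o[1]+30,o[0]:o[0]+40],(800,600),interpolation=cv2.INTER_CUBIC))
E
```

```text
t: 24.92
tool_pos: [0.5661, -0.211, 0.0827]
orientation: [2.187, 2.254, 0.003]
ft_force: [0.2, 0.2, -0.0]
opening: 0.152
finger_force: 15.0
t: 25.18
tool_pos: [0.5637, -0.2112, 0.0825]
orientation: [-2.188, -2.254, 0.001]
ft_force: [-0.1, 0.6, 0.6]
opening: 0.151
finger_force: 15.0
t 25.18 pos [ 0.5637 -0.2112  0.0825] psi 1.601 open 0.151 ff 15.0 F [-0.1  0.6  0.6] j7 -0.08
  shift [-0.0001  0.0009  0.0225] turn [-0.0007  0.0002  0.0008]
top 6 [0.5572 0.0272 0.0575]
top 1 [ 0.5608 -0.1882  0.0451]
side 13 [0.5572 0.0298 0.0523]
side 14 [ 0.5628 -0.2073  0.0521]
pred rim centre [[424.0, 300.0], [370.0, 277.0], [385.0, 331.0]] pred stem [[413.0, 389.0], [408.0, 495.0]]
```

View pics/c2.png

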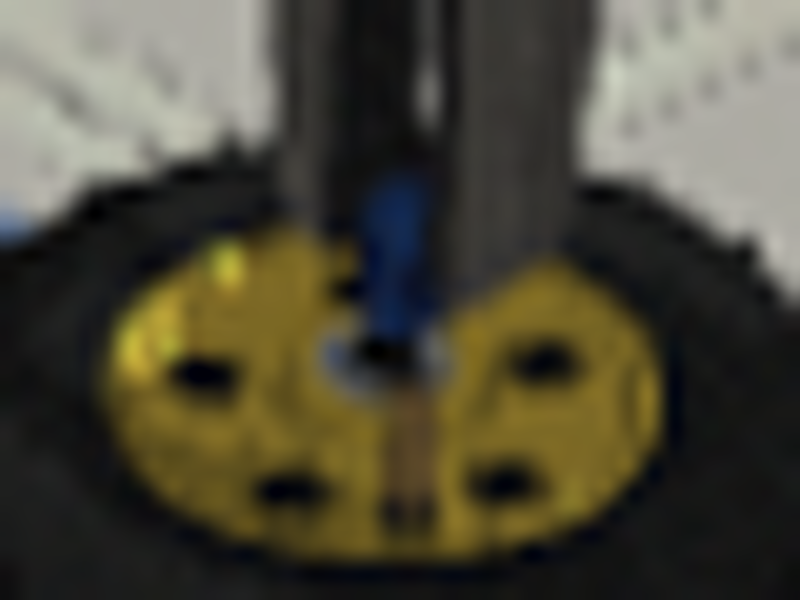

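The cap is held upright between the fingers, rim at crop (405,335), directly above the stem at (411,390). I'll lower it gently and watch the force.

```bash
python3 -m pendant '[[1,-0.001,0.0005,0.005,0,0,0],[1,-0.001,0.0005,0.009,0,0,0],[1,-0.001,0.0005,0.012,0,0,0],[1,-0.001,0.0005,0.012,0,0,0]]'
python3 -m pendant '[[1,0,0,0.002,0,0,0],[1,0,0,0.004,0,0,0],[1,0,0,0.006,0,0,0],[1,0,0,0.007,0,0,0],[1,0,0,0.007,0,0,0]]'
python3 -c "
from h import *
go(.5642,-.2122,.0532,1.6)"
```

```text
t: 25.82
tool_pos: [0.565, -0.2121, 0.0697]
orientation: [-2.187, -2.254, 0.0]
ft_force: [-0.1, 0.3, -0.3]
opening: 0.154
finger_force: 15.0
t: 26.45
tool_pos: [0.5649, -0.2125, 0.0629]
orientation: [-2.188, -2.254, 0.001]
ft_force: [-1.0, -0.8, -0.5]
opening: 0.153
finger_force: 15.0
t 26.45 pos [ 0.5649 -0.2125  0.0629] psi 1.601 open 0.153 ff 15.0 F [-1.  -0.8 -0.5] j7 -0.1
  shift [ 0.0003 -0.0006  0.0097] turn [-0.0008  0.0001  0.0006]
```

```bash
python3 -m pendant '[[1,0,0,0.003,0,0,0],[1,0,0,0.006,0,0,0],[1,0,0,0.009,0,0,0],[1,0,0,0.011,0,0,0],[1,0,0,0.012,0,0,0],[1,0,0,0.012,0,0,0]]'
python3 -c "
from h import *
go(); caps()"
```

```text
t: 27.2
tool_pos: [0.565, -0.2125, 0.0527]
orientation: [2.188, 2.254, -0.003]
ft_force: [-6.8, -0.8, 14.2]
opening: 0.149
finger_force: 15.0
t 27.2 pos [ 0.565  -0.2125  0.0527] psi 1.601 open 0.149 ff 15.0 F [-6.8 -0.8 14.2] j7 -0.11
  shift [0. 0. 0.] turn [-0.0011  0.0014 -0.    ]
cap top 15 [ 0.4103 -0.219   0.0198] ray@z [ 0.4103 -0.2192  0.018 ]
cap side 13 [ 0.5655 -0.2059  0.057 ] ray@z [ 0.5647 -0.2049  0.058 ]
cap side 14 [ 0.4119 -0.2781  0.0201] ray@z [ 0.413  -0.2805  0.018 ]
cap side 20 [ 0.4109 -0.2167  0.0187] ray@z [ 0.4113 -0.2174  0.018 ]
```

```bash
python3 -m pendant '[[-0.1,0,0,-0.001,0,0,0],[-0.1,0,0,-0.001,0,0,0],[-0.1,0,0,-0.001,0,0,0],[-0.1,0,0,-0.001,0,0,0],[-0.1,0,0,-0.02,0,0,0],[-0.1,0,0,-0.05,0,0,0],[-0.1,0,0,-0.06,0,0,0],[-0.1,0,0,-0.06,0,0,0]]'
python3 -m pendant '[[-0.1,-0.001,-0.04,0,0,0,0],[-0.1,-0.002,-0.09,0,0,0,0],[-0.1,-0.0034,-0.13,0,0,0,0],[-0.1,-0.0034,-0.152,0,0,0,0],[-0.1,-0.0034,-0.152,0.01,0,0,0],[-0.1,-0.0034,-0.152,0.01,0,0,0]]'
python3 - <<'E' 2>/dev/null
from h import *
caps(); stems(); go(.4125,-.2205,.0118,1.6)
E
```

```text
t: 28.3
tool_pos: [0.5657, -0.2126, 0.1122]
orientation: [2.187, 2.253, 0.001]
ft_force: [-0.0, -0.4, -0.2]
opening: 0.554
finger_force: 0.0
t: 29.05
tool_pos: [0.4137, -0.2199, 0.1002]
orientation: [-2.187, -2.254, -0.001]
ft_force: [-0.1, 0.2, 0.3]
opening: 0.55
finger_force: 0.0
cap top 15 [ 0.5636 -0.2096  0.0614] ray@z [ 0.5639 -0.2101  0.058 ]
cap side 22 [ 0.565  -0.2081  0.0575] ray@z [ 0.5645 -0.2075  0.058 ]
cap side 15 [ 0.4118 -0.2775  0.019 ] ray@z [ 0.4123 -0.2787  0.018 ]
cap side 20 [ 0.4103 -0.2163  0.0185] ray@z [ 0.4106 -0.2168  0.018 ]
top 6 [0.5574 0.0272 0.0551]
top 19 [ 0.562  -0.2078  0.0584]
side 14 [0.5564 0.0304 0.0526]
side 33 [ 0.5626 -0.2059  0.0554]
t 29.25 pos [ 0.4144 -0.2198  0.1011] psi 1.602 open 0.553 ff 0.0 F [-0.5 -0.4  0.7] j7 0.05
  shift [-0.0007 -0.002   0.0893] turn [ 0.0006 -0.0006  0.0018]
```

```bash
python3 -m pendant '[[-0.1,-0.0002,-0.002,0.03,0,0,0],[-0.1,-0.0002,-0.002,0.06,0,0,0],[-0.1,-0.0002,-0.002,0.08,0,0,0],[-0.1,-0.0002,-0.002,0.089,0,0,0],[-0.1,-0.0002,-0.002,0.089,0,0,0],[-0.1,-0.0002,-0.002,0.089,0,0,0]]'
python3 -m pendant '[[1,0,0,0,0,0,0],[1,0,0,0,0,0,0],[1,0,0,0,0,0,0],[1,0,0,0,0,0,0],[1,0,0,0,0,0,0],[1,0,0,0,0,0,0],[1,0,0,0,0,0,0]]' 15
python3 -c "
from h import *
go()"
python3 -m pendant '[[1,0,0,-0.015,0,0,0],[1,0,0,-0.04,0,0,0],[1,0,0,-0.08,0,0,0],[1,0,0,-0.12,0,0,0],[1,0,0,-0.12,0,0,0]]'
python3 - <<'E' 2>/dev/null
from h import *
stems(); go(.559,.0262,.12,1.6)
E
```

```text
t: 30.0
tool_pos: [0.4121, -0.2206, 0.0129]
orientation: [2.187, 2.254, 0.001]
ft_force: [0.5, -0.5, 0.3]
opening: 0.552
finger_force: 0.0
t: 30.88
tool_pos: [0.4115, -0.2206, 0.0122]
orientation: [2.188, 2.254, -0.0]
ft_force: [-1.4, -0.2, 2.3]
opening: 0.154
finger_force: 15.0
t 30.88 pos [ 0.4115 -0.2206  0.0122] psi 1.601 open 0.154 ff 15.0 F [-1.4 -0.2  2.3] j7 -0.1
  shift [0. 0. 0.] turn [-0.      0.0002 -0.    ]
t: 31.5
tool_pos: [0.4133, -0.2213, 0.1353]
orientation: [2.184, 2.25, 0.001]
ft_force: [0.7, -0.4, -0.5]
opening: 0.151
finger_force: 15.0
top 6 [0.5575 0.0272 0.0543]
top 19 [ 0.5618 -0.2091  0.0599]
side 14 [0.5568 0.0303 0.0523]
side 35 [ 0.5626 -0.2063  0.0555]
t 31.6 pos [ 0.4111 -0.2207  0.1325] psi 1.6 open 0.152 ff 15.0 F [0.1 0.6 0.2] j7 0.1
  shift [0.2424 0.1551 0.0123] turn [0.0002 0.0009 0.0003]
```

```bash
python3 -m pendant '[[1,0.04,0.03,0,0,0,0],[1,0.08,0.07,0,0,0,0],[1,0.12,0.1,0,0,0,0],[1,0.16,0.13,0,0,0,0],[1,0.2,0.15,0.01,0,0,0],[1,0.23,0.155,0.03,0,0,0],[1,0.2418,0.155,0.05,0,0,0],[1,0.2418,0.155,0.05,0,0,0]]'
python3 -m pendant '[[1,0,0,0,0,0,0],[1,0,0,0,0,0,0]]'
python3 - <<'E' 2>/dev/null
from h import *
stems(); go(.559,.0256,.0695,1.6)
E
```

```text
t: 32.6
tool_pos: [0.5568, 0.0271, 0.0796]
orientation: [-2.181, -2.255, 0.006]
ft_force: [0.9, -0.9, -0.5]
opening: 0.155
finger_force: 15.0
t: 32.85
tool_pos: [0.5596, 0.0248, 0.0827]
orientation: [2.189, 2.252, 0.0]
ft_force: [0.6, 0.1, -0.3]
opening: 0.155
finger_force: 15.0
top 0.557 0.029 none
top 19 [ 0.5626 -0.2083  0.0585]
side 13 [0.5569 0.0298 0.0525]
side 32 [ 0.5628 -0.2065  0.056 ]
t 32.95 pos [0.5595 0.025  0.0828] psi 1.599 open 0.155 ff 15.0 F [ 0.1 -0.2 -0.3] j7 -0.52
  shift [ 0.0007 -0.0005  0.0133] turn [ 0.001   0.0004 -0.0007]
```

```bash
python3 -m pendant '[[1,0.0005,-0.0005,0.005,0,0,0],[1,0.0005,-0.0005,0.009,0,0,0],[1,0.0005,-0.0005,0.0125,0,0,0],[1,0.0005,-0.0005,0.0125,0,0,0]]'
python3 -m pendant '[[1,0,0,0.002,0,0,0],[1,0,0,0.004,0,0,0],[1,0,0,0.006,0,0,0],[1,0,0,0.007,0,0,0],[1,0,0,0.007,0,0,0]]'
python3 -c "
from h import *
go(.559,.0256,.0532,1.6)"
```

```text
t: 33.45
tool_pos: [0.5583, 0.0264, 0.0692]
orientation: [-2.187, -2.254, 0.001]
ft_force: [-0.0, 0.9, 0.2]
opening: 0.155
finger_force: 15.0
t: 34.08
tool_pos: [0.5586, 0.0263, 0.0626]
orientation: [-2.188, -2.254, 0.0]
ft_force: [-0.4, 0.8, -0.6]
opening: 0.153
finger_force: 15.0
t 34.08 pos [0.5586 0.0263 0.0626] psi 1.601 open 0.153 ff 15.0 F [-0.4  0.8 -0.6] j7 -0.55
  shift [-0.0007  0.0004  0.0094] turn [-0.0002  0.      0.0007]
```

Inserted with no resistance. I'll push it home, release, and back off to a clear place.

```bash
python3 -m pendant '[[1,0,0,0.003,0,0,0],[1,0,0,0.006,0,0,0],[1,0,0,0.009,0,0,0],[1,0,0,0.011,0,0,0],[1,0,0,0.012,0,0,0],[1,0,0,0.012,0,0,0]]'
python3 -m pendant '[[-0.1,0,0,-0.001,0,0,0],[-0.1,0,0,-0.001,0,0,0],[-0.1,0,0,-0.001,0,0,0],[-0.1,0,0,-0.001,0,0,0],[-0.1,0,0,-0.02,0,0,0],[-0.1,0,0,-0.06,0,0,0],[-0.1,0,0,-0.12,0,0,0],[-0.1,0,0,-0.16,0,0,0]]'
python3 -m pendant '[[-0.1,-0.05,-0.01,0,0,0,0],[-0.1,-0.1,-0.03,0,0,0,0],[-0.1,-0.15,-0.06,0,0,0,0],[-0.1,-0.2,-0.09,0,0,0,0],[-0.1,-0.25,-0.12,0,0,0,0],[-0.1,-0.3,-0.14,0,0,0,0],[-0.1,-0.34,-0.15,0,0,0,0],[-0.1,-0.38,-0.15,0,0,0,0]]'
python3 - <<'E' 2>/dev/null
from h import *
go(); caps(); stems(); gauge((.405,.22)); needle()
b,d,W=cam("side"); a,d,W2=cam("top"); cv2.imwrite("pics/end.png",np.hstack([cv2.resize(b[130:330,190:400],(420,400)),cv2.resize(a[150:270,180:390],(380,400))]))
E
```

```text
t: 34.83
tool_pos: [0.5588, 0.0264, 0.0524]
orientation: [2.187, 2.254, -0.001]
ft_force: [-5.6, -1.0, 16.6]
opening: 0.154
finger_force: 15.1
t: 35.83
tool_pos: [0.5593, 0.027, 0.2146]
orientation: [2.185, 2.253, 0.004]
ft_force: [-0.6, -0.5, -0.1]
opening: 0.552
finger_force: 0.0
t: 36.83
tool_pos: [0.4192, -0.3597, 0.2122]
orientation: [2.188, 2.252, -0.001]
ft_force: [0.7, 0.7, -0.2]
opening: 0.546
finger_force: 0.0
t 36.83 pos [ 0.4192 -0.3597  0.2122] psi 1.6 open 0.546 ff 0.0 F [ 0.7  0.7 -0.2] j7 0.39
  shift [0. 0. 0.] turn [0.0004 0.0016 0.    ]
cap top 15 [ 0.5637 -0.2097  0.0606] ray@z [ 0.5639 -0.2101  0.058 ]
cap top 18 [0.5577 0.0271 0.0595] ray@z [0.5578 0.0271 0.058 ]
cap top 17 [ 0.4123 -0.2796  0.0199] ray@z [ 0.4123 -0.2799  0.018 ]
cap side 22 [ 0.5647 -0.2078  0.0578] ray@z [ 0.5645 -0.2075  0.058 ]
cap side 14 [ 0.4117 -0.2778  0.0203] ray@z [ 0.413  -0.2805  0.018 ]
cap side 19 [0.5574 0.0314 0.0605] ray@z [0.5593 0.0293 0.058 ]
top 17 [0.5566 0.0285 0.0582]
top 18 [ 0.5617 -0.2081  0.0589]
side 41 [0.556  0.0321 0.0559]
side 35 [ 0.5624 -0.206   0.0558]
top 79 red [0.4016 0.2431 0.0472] yaw -1.382 head 57 [0.43406891 0.2323644 ] [0.412  0.2079 0.0565]
side 136 red [0.3996 0.243  0.0473] yaw 1.771 head 117 [0.43164704 0.23411208] [0.4153 0.2173 0.0558]
red px [] centre [[284.2 238.6]]
```

View pics/end.png

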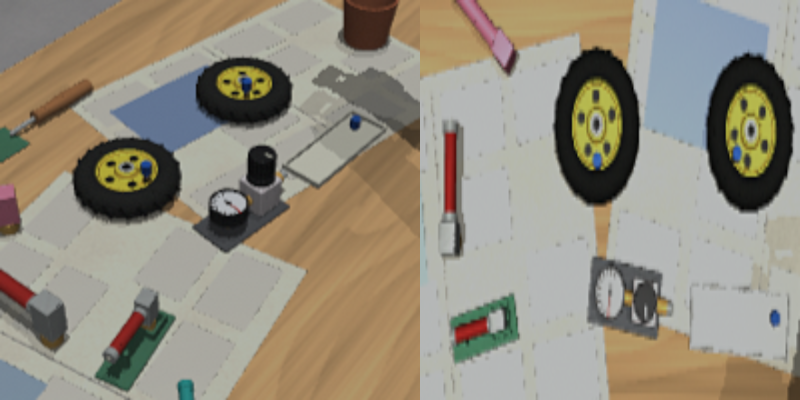

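Both valves are capped at home height (crowns at (145,168) and (246,87) in the side half). The spare cap is in the lid at (355,122), the gauge is upright on its rest, the needle is at zero, and nothing else has been moved. Handing in.

```bash
python3 -m pendant '[[-0.1,0,0,0,0,0,0],[-0.1,0,0,0,0,0,0],[-0.1,0,0,0,0,0,0],[-0.1,0,0,0,0,0,0]]' && python3 -c "
from cell import env
print(env.job_done())"
```

```text
t: 37.78
tool_pos: [0.4201, -0.358, 0.2107]
orientation: [-2.188, -2.254, -0.0]
ft_force: [0.0, -0.7, -0.2]
opening: 0.549
finger_force: 0.0
the job is handed in; nothing more can be done
None
```

I handed the job in at about 38 s, and my last pictures show it complete, though the hand-in returned no verdict: air shut off at zero, both wheels read left to right, gauge back on its rest, both valves capped and the spare cap left in the lid.

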